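Bring the marble model to the scanner and hold it at the click stop

ROBOT

A 6-joint arm with a two-finger parallel gripper is mounted at the origin on the work surface. World frame = base frame: x ahead of the robot, y to its left, z up, the work surface at z = 0. Lengths are in m, angles in degrees, forces in N, time in s.
With the tool pointing down it reaches from about 0.3 to 0.875 m from the base axis. Payload 6.4 kg.
Tool frame: the origin (TCP) lies at the centre of the arm's flange, where the gripper is bolted on; the fingertips stand bot.finger_overhang ahead of it and the grasp point (between the pads) lies 155 mm ahead of it (bot.finger_overhang is the distance from the TCP to the fingertips, in m); z points along the fingers, y is the direction in which the jaws open and shut (so a half turn about z gives the same grasp; the last joint's range is limited). The gripper opens to 85 mm and grips with 20 to 120 N. Pads are 22 mm wide; open, the fingers measure 114 mm over their backs; the gripper's body (76 mm by 85 mm) begins 54 mm behind the grasp point. The pads swing forward as they close: fully open they stand 13 mm farther back than shut.
Start: joints at [58.195, 10.359, 92.074, -0, 77.567, -11.82], TCP at [0.197, 0.54, 0.405] pointing down, gripper open.
Joint ranges: [-171.53, 171.53], [-51.25, 118.39], [17.06, 147.69], [-65.23, 245.23], [0, 150.52], [-178.68, 178.68]. Speed limits (degrees/s): [147.25, 147.25, 172.46, 180, 180, 180].

INTERFACE

Orientations are given as a 3x3 rotation matrix whose columns are the frame's x, y, z axes.
In Python, from plant import bot gives the robot as it stands.
- The arm moves only by the tool servo_tool, never from a script. Its argument "deltas" is a list of rows, each a list of 7 numbers: the turn, a rotation vector about the tool's x, y, z in rad, then the shift along the tool's x, y, z in m, then the finger opening in m, from 0 to 0.0854. In form: [[rx, ry, rz, x, y, z, jaw], ...]. A call has 1 to 20 rows; each row is the pose to reach, as a shift and turn from the pose commanded when the call began, along the tool's axes at that moment; what a row does not reach only later rows make up. A row lasts 1/8 s, in which the tool goes at most 62.5 mm and 10.7 degrees, less where a joint would pass 70% of its speed; a pose out of reach is approached as far as the arm can. A call with a gripper value outside its range is refused whole. The fingers move at their own pace and stop on an object; "force" is the grip in N (left out, the last holds). Time passes only in rows, so rows that repeat a pose let the fingers close. It gives the time, the measured TCP pose, the force and the opening at its end, in the units of the state.
- bot.get_obs(): the state, without advancing time (a new reading comes with each control period).
- bot.get_image(name): name is "scene" or "top" or "wrist"; returns a dict with "image" (420x560x3 uint8, red, green, blue), "fovy" (degrees; the focal length in pixels is half the picture's height over the tangent of half this angle, whatever the lens; pixels are square), "cx", "cy" (the principal point, pixels), "eye" and "rotation" of the camera in the world. Camera axes: x right, y up, looking along -z (the intrinsics and any distortion apply to the point x, -y, -z); pixel columns grow to the right and rows downward; lengths in m; the calibration is good to about 2 mm. The wrist camera is an equidistant fisheye: a pixel r from the principal point sees the ray r / f radians off the axis. A picture is of the moment at which its call begins. There is no depth.
- bot.finish_job(): hands the job in, once; it reports no verdict.
The state is a dict: "clock": time; "joint_positions": joint angles; "joint_velocities": joint speeds; "effort": joint torques, N m; "position": TCP position; "orientation": TCP orientation; "ft_force": force on the tool from outside, world axes, zero at the start; "torque": the same for the moment, N m; "width": finger opening in m.
Only numpy, scipy, OpenCV 4.12 (cv2) and the standard library are available. Lean on these libraries where they do the work, as an engineer would, in place of code of your own. Each camera call takes 0.05 s, during which the arm holds its last target. There are 200 camera calls.

TASK

Stand the small turned marble model upright on the middle of the narrow round post of the slide's carriage and let go of it; set it down gently and do not knock it over. Then take the carriage by its square grip and slide it along the rail to the scanner until the spring ball clicks fully home in its notch midway between the two pins, and finish holding the grip, keeping the carriage still in the notch with the model still standing on the post. Leave the stone offcut, the scraper and the mallet where they lie.

Things in the scene. Friction and masses are not known exactly. Their poses are not given: they have to be found in the camera images.
- model: The model: a loose marble solid of revolution, 80 mm tall, about 250 g. Foot disc 46 mm in diameter and 10 mm high, then a straight round shaft 38 mm in diameter from 16 to 62 mm above its underside (grip it there), then a rounded top. Starts upright on the table. Origin: centre of its underside; z is its axis, up. The only round stone.
- offcut: Bystander: loose marble block 55 x 48 x 45 mm with a flat top; origin at the centre of its underside. It and the model stand at the two places on the table left of the rail, either one nearer the robot.
- scraper: Bystander: scraper with a wooden handle and a wide flat steel blade, 200 mm long, lying flat; its height is under 25 mm. Origin under its middle, x along it.
- mallet: Bystander: round wooden mallet, about 230 mm long and 68 mm thick, lying (it does not roll); fixed. Origin on the table under its middle, x along it.
- rail: The slide's rail: fixed, 456 mm long along its own y axis, 50 mm wide at its ends, top 30 mm above the table. Origin: on the table under its middle. The carriage runs along its +y axis (to the robot's left); rail x points away from the robot.
- carriage (a joint): Travel of the carriage along the rail's +y, 0 to 0.24 m (0: at the -y end). It starts within 0 to 0.04. The carriage is a plate 60 mm wide, 170 mm long (along the rail), its top 46 mm above the table; sliding friction about 1.5 N. The grip and post are fixed on it.
- grip: The grip: an upright black square bar, 18 x 18 mm, 52 mm tall, standing on the carriage's top, its sides parallel to the rail's axes; it is pinched from above. Origin: centre of its underside, 46 mm above the table; its top is 98 mm above the table. It stands 110 mm behind the post (towards rail -y), on the rail's centre line.
- seat (a point): Centre of the flat top of the post on the carriage: a plain round post 32 mm in diameter, 40 mm tall, its top 86 mm above the table. z up, y along the rail.
- station: Scanning station, fixed beside the rail (rail +x side) at the notch: grey base block 50 mm wide, 30 mm high, 130 mm deep away from the rail, bearing a scanner head (44 mm wide, top 140 mm above the table, its face 114 mm from the rail's centre line). Axes parallel to the rail's. Origin: on the table under the notch, 39 mm from the rail's centre line.
- notch (a point): The notch: midway between two upright brass pins, 8 mm in diameter, 16 mm apart along the rail, at the station's rail edge, 38 mm above the table. The ball sits in it when the post is level with it along the rail's y (y of seat in the station's frame is 0), at a carriage travel of 0.13 to 0.20; the rail runs on at least 40 mm beyond.
- ball_tip (a point): Centre of the spring-loaded steel ball, 10 mm in diameter, on the carriage's +x side level with the post. Pushed towards +y it meets the first pin about 15 mm short of the notch: resistance rises at once to some 7 N, dies away by 8 mm short, then the carriage is drawn on and drops in. In the notch it has about 1 mm of play; the second pin resists with some 7 N.
Mind the look-alikes: they are no part of the job. There is more than one size of the station; the one meant has the size given above.

How it is judged:
By the outcome, as a careful person would: the job done as asked, in the order asked, and still so for the second after the job is handed in, while the arm keeps its last pose, push and grip.
It also fails if it takes over 64 s, if anything falls off the work surface, if the arm or the gripper's body presses on something with over 40 N, if the wrist force passes 120 N, or if a joint passes its speed limit or range.

## Working session

There is one attempt and no reset: what is moved stays moved. The work goes in short steps, Python scripts to look and compute and a tool call to move; the robot and the scene stay as the last step left them, time stands still between calls to the robot, and variables do not carry over. Pictures are saved under pics/ and viewed, about 8 in all and at most 12, crops included, and the job is handed in when it is done.

Besides the shell and the picture viewer there is one more tool, called after ">>>" by a JSON object that holds its "name" and its "arguments", one argument or row to a line. servo_tool: Moves the arm, as the interface text tells. Its arguments: {"type":"object","properties":{"deltas":{"type":"array"},"force":{"type":"number"}},"required":["deltas"]}

```bash
mkdir -p pics; cat > h.py <<'E'
import numpy as np, cv2
from plant import bot
def snap(name,fn):
    d=bot.get_image(name); cv2.imwrite('pics/'+fn+'.png',d['image'][:,:,::-1])
    np.savez('pics/'+fn+'.npz',**{k:v for k,v in d.items()}); return d
def load(fn): return dict(np.load('pics/'+fn+'.npz'))
def px2w(d,u,v,z):
    f=210/np.tan(np.radians(d['fovy'])/2)
    r=d['rotation']@np.array([(u-d['cx'])/f,-(v-d['cy'])/f,-1]); e=d['eye']
    return e+r*(z-e[2])/r[2]
def w2px(d,p):
    f=210/np.tan(np.radians(d['fovy'])/2)
    c=d['rotation'].T@(np.array(p)-d['eye']); return d['cx']+f*c[0]/-c[2], d['cy']-f*c[1]/-c[2]
E
python3 - <<'E'
from h import *
a=snap('scene','s1');b=snap('top','t1')
for d in(a,b):print({k:v for k,v in d.items() if k!='image'})
print(bot.get_obs(),bot.finger_overhang)
cv2.imwrite('pics/st1.png',cv2.resize(np.vstack([a['image'],b['image']])[:,:,::-1],None,fx=.7,fy=.7))
E
```

```text
{'fovy': 49.9207476790078, 'cx': 275.05983558778473, 'cy': 209.2214016435313, 'eye': array([1.17445753, 0.53495774, 0.89874173]), 'rotation': array([[-0.6581058 , -0.52117788,  0.54338788],
       [ 0.75267551, -0.47398695,  0.45696383],
       [ 0.01939932,  0.7097253 ,  0.70421138]])}
{'fovy': 51.4571547859004, 'cx': 285.4933162069331, 'cy': 205.88068481050016, 'eye': array([ 4.14037762e-01, -2.69447182e-04,  1.15448278e+00]), 'rotation': array([[-0.01155014,  0.99286299, -0.11869994],
       [-0.99993209, -0.01128385,  0.00291526],
       [ 0.00155506,  0.11872555,  0.99292589]])}
{'clock': 0.1, 'joint_positions': array([ 5.81950428e+01,  1.03970756e+01,  9.21235059e+01,  7.42455926e-04,
        7.75670494e+01, -1.18209975e+01]), 'joint_velocities': array([-0.03005501, -0.11239645, -0.06982496,  0.02406699, -0.11974614,
        0.08055407]), 'effort': array([ 3.94544450e-04, -4.45874190e+01, -3.52240705e+01, -2.91993283e-04,
        4.22577490e-03,  2.82896927e-06]), 'position': array([0.19638664, 0.5401985 , 0.40389996]), 'orientation': array([[-9.39787245e-01,  3.41759078e-01, -8.16818494e-04],
       [ 3.41759899e-01,  9.39786412e-01, -1.29312807e-03],
       [ 3.25696663e-04, -1.49442107e-03, -9.99998830e-01]]), 'ft_force': array([0.71699288, 0.1861838 , 0.41469448]), 'torque': array([-0.02197253, -0.04194611, -0.0060087 ]), 'width': 0.08533622786663352} 0.1734
```

View pics/t1.png

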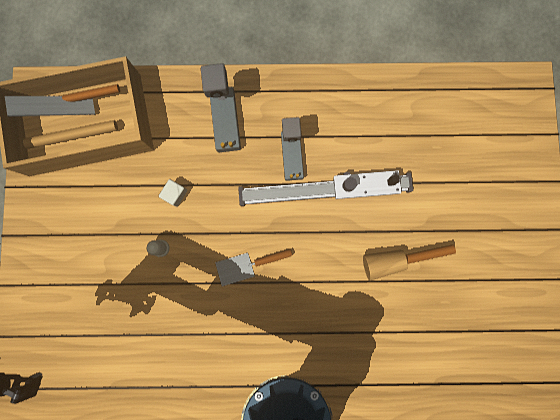

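View pics/s1.png

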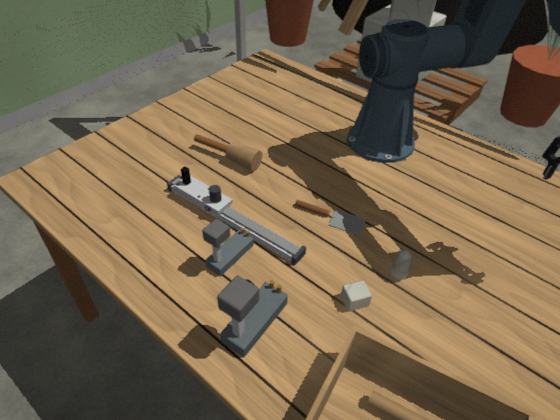

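Candidates for the model are the round grey stone at top (157,247) and the square offcut at top (173,191), so I choose the round one. For the station they are the small one at the rail, top (293,150), and the larger one standing off it, top (225,105). I choose the small one, which is about 50 mm wide. Next I enlarge both choices.

```bash
python3 - <<'E'
from h import *
t=cv2.imread('pics/t1.png');s=cv2.imread('pics/s1.png')
a=cv2.resize(t[110:215,230:420],None,fx=4,fy=4,interpolation=3)
cv2.imwrite('pics/c1.png',a)
b=cv2.resize(s[160:270,160:310],None,fx=5,fy=5,interpolation=3)
cv2.imwrite('pics/c2.png',b)
c=cv2.resize(t[225:275,130:190],None,fx=6,fy=6,interpolation=3)
e=cv2.resize(s[235:295,370:430],(360,300),interpolation=3)
cv2.imwrite('pics/c3.png',np.hstack([c,e]))
E
```

```text
(no output)
```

View pics/c1.png

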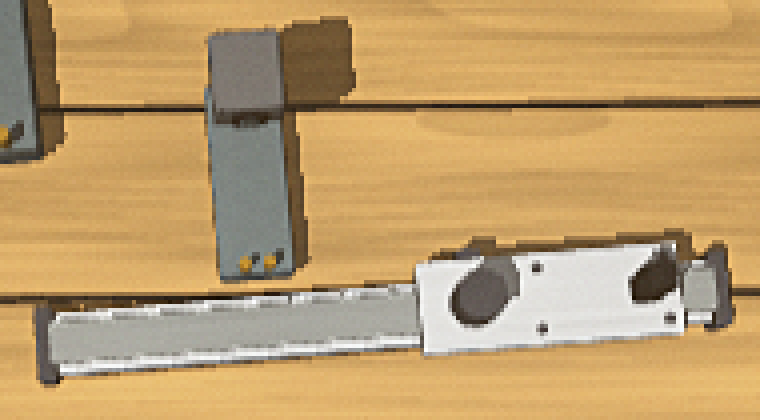

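View pics/c2.png

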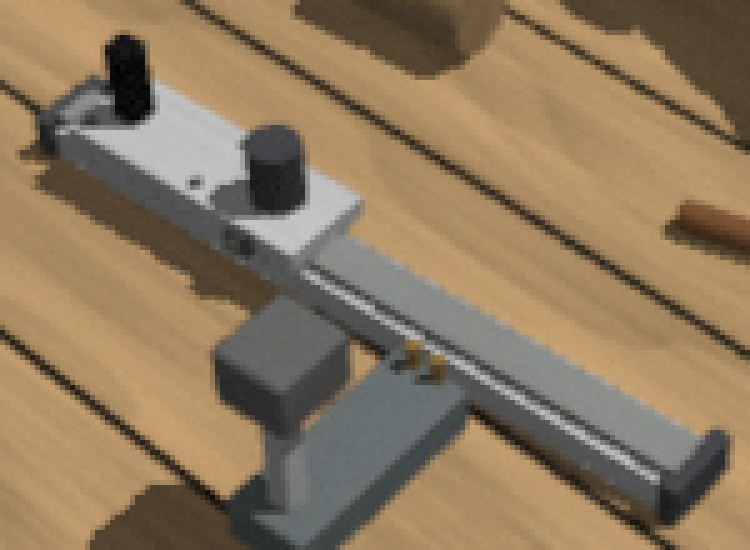

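View pics/c3.png

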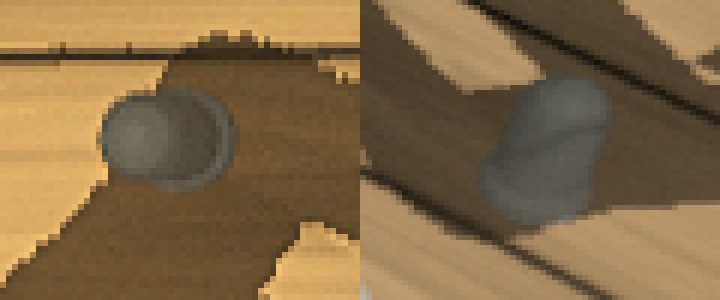

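```bash
python3 - <<'E'
from h import *
t=load('t1');s=load('s1')
T=lambda u,v:(u/4+230-.4,v/4+110-.4); S=lambda u,v:(u/5+160-.4,v/5+160-.4)
p=lambda n,d,uv,z:print(n,px2w(d,*uv,z).round(4))
C=[px2w(t,*T(*c),.046) for c in((416,265),(676,241),(424,354),(685,332))]
C=np.array(C);print('plate',C.round(4),C.mean(0).round(4), 'len',np.linalg.norm(C[0]-C[1]),'w',np.linalg.norm(C[0]-C[2]))
p('post top T',t,T(481,296),.086);p('post top S',s,S(274,138),.086)
p('grip top S',s,S(125,42),.098)
p('pinT',t,T(247,262),.038);p('pinT',t,T(272,260),.038)
p('pinS',s,S(414,345),.046);p('pinS',s,S(438,361),.046)
p('foot T',t,(183/6+129.6,140/6+224.6),.01)
p('head T',t,(138/6+129.6,138/6+224.6),.07)
p('rail L end',t,T(38,310),.03);p('rail L end b',t,T(46,380),.03)
p('rail R end',t,T(722,250),.03);p('rail R end b',t,T(728,325),.03)
p('station corners',t,T(220,279),.03);p('',t,T(294,275),.03)
p('scraper',t,(235,265),.01)
E
```

```text
plate [[ 0.6233 -0.1287  0.046 ]
 [ 0.6371 -0.2974  0.046 ]
 [ 0.5652 -0.1324  0.046 ]
 [ 0.5776 -0.3006  0.046 ]] [ 0.6008 -0.2148  0.046 ] len 0.16922157304257213 w 0.0581792495411677
post top T [ 0.5957 -0.164   0.086 ]
post top S [ 0.5937 -0.1679  0.086 ]
grip top S [ 0.603  -0.2757  0.098 ]
pinT [ 0.628  -0.0197  0.038 ]
pinT [ 0.6291 -0.036   0.038 ]
pinS [ 0.6261 -0.034   0.046 ]
pinS [ 0.6259 -0.0172  0.046 ]
foot T [0.4439 0.3254 0.01  ]
head T [0.4434 0.3269 0.07  ]
rail L end [0.5992 0.117  0.03  ]
rail L end b [0.5531 0.1118 0.03  ]
rail R end [ 0.634  -0.3316  0.03  ]
rail R end b [ 0.5842 -0.3332  0.03  ]
station corners [ 0.6184 -0.002   0.03  ]
 [ 0.6205 -0.0505  0.03  ]
scraper [0.3974 0.1295 0.01  ]
```

The top view puts the model's foot at (0.444, 0.325) and its head agrees with that. Pins are about 16 mm apart and the plate measures 169 x 58 mm, both as given, and the rail is yawed about 4.4°. Hovering over the model with the jaws along rail x.

>>> {"name": "servo_tool", "arguments": {
  "deltas": [
    [0,0,0.15,-0.03,-0.012,0.01,0.085],
    [0,0,0.3,-0.075,-0.028,0.025,0.085],
    [0,0,0.45,-0.12,-0.045,0.04,0.085],
    [0,0,0.6,-0.165,-0.062,0.055,0.085],
    [0,0,0.75,-0.21,-0.08,0.07,0.085],
    [0,0,0.9,-0.25,-0.095,0.085,0.085],
    [0,0,1.03,-0.285,-0.108,0.1,0.085],
    [0,0,1.145,-0.305,-0.117,0.105,0.085],
    [0,0,1.145,-0.305,-0.117,0.105,0.085],
    [0,0,1.145,-0.305,-0.117,0.105,0.085]
  ],
  "force": 40
}}

```text
clock: 1.35
position: [0.4427, 0.3265, 0.2996]
orientation: [[-0.079, 0.997, -0.001], [0.997, 0.079, 0.0], [0.0, -0.001, -1.0]]
ft_force: [0.1, 0.5, 0.8]
width: 0.085
```

```bash
cat >> h.py <<'E'
def fpx(d,p):
    f=210/np.tan(np.radians(d['fovy'])/2)
    c=d['rotation'].T@(np.array(p)-d['eye']); x,y=c[0],-c[1]; r=np.hypot(x,y); th=np.arctan2(r,-c[2])
    return d['cx']+f*th*x/r, d['cy']+f*th*y/r
def pxf(d,u,v,z):
    f=210/np.tan(np.radians(d['fovy'])/2)
    a,b=u-d['cx'],v-d['cy']; r=np.hypot(a,b); th=r/f
    w=d['rotation']@np.array([np.sin(th)*a/r,-np.sin(th)*b/r,-np.cos(th)]); e=d['eye']
    return e+w*(z-e[2])/w[2]
E
python3 - <<'E'
from h import *
w=snap('wrist','w1');s=snap('scene','s2')
print({k:v for k,v in w.items() if k!='image'})
o=bot.get_obs();print(o['clock'],o['position'],o['orientation'])
im=w['image'][:,:,::-1].copy()
for z,r,c in((.01,.023,(0,0,255)),(.062,.019,(0,255,0))):
    for a in np.arange(0,6.28,.3):
        u,v=fpx(w,(.444+r*np.cos(a),.3255+r*np.sin(a),z)); cv2.circle(im,(round(u),round(v)),1,c,-1)
im=cv2.resize(im,(800,600));cv2.imwrite('pics/w1o.png',im)
E
```

```text
{'fovy': 65.70646984690485, 'cx': 275.40823616594946, 'cy': 216.81360279304937, 'eye': array([0.43740314, 0.39642019, 0.26790751]), 'rotation': array([[ 9.97044248e-01, -7.35684227e-02, -2.21461962e-02],
       [ 7.68276290e-02,  9.56694882e-01,  2.80771115e-01],
       [ 5.31264452e-04, -2.81642665e-01,  9.59519217e-01]])}
1.45 [0.44252916 0.32688569 0.29994391] [[-7.91874302e-02  9.96859732e-01  1.61857415e-04]
 [ 9.96859710e-01  7.91873834e-02  2.77623452e-04]
 [ 2.63934574e-04  1.83333424e-04 -9.99999948e-01]]
```

View pics/w1o.png

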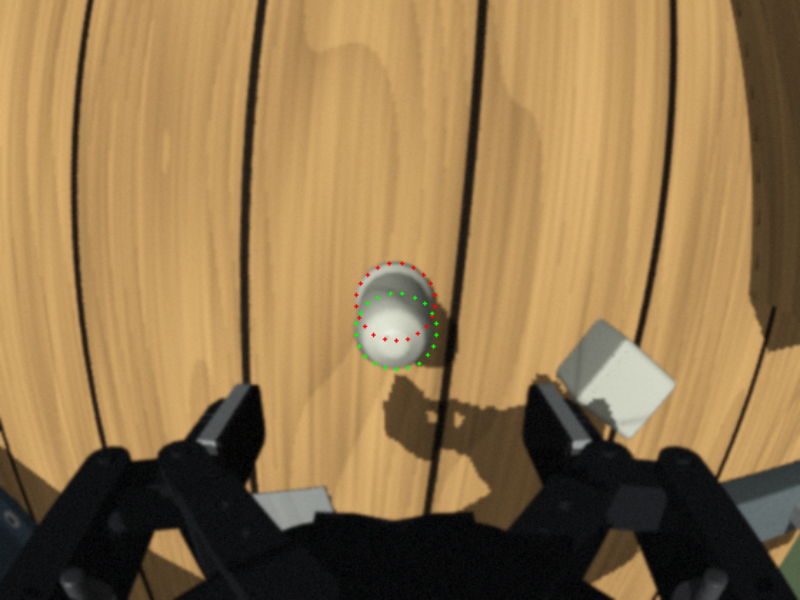

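The round grey stone matches its predicted outline at wrist (396,310) to within about 1 px. The offcut is well clear at (617,378). Descending and gripping.

>>> {"name": "servo_tool", "arguments": {
  "deltas": [
    [0,0,0,-0.001,0.001,0.03,0.085],
    [0,0,0,-0.001,0.001,0.06,0.085],
    [0,0,0,-0.001,0.001,0.085,0.085],
    [0,0,0,-0.001,0.001,0.1,0.085],
    [0,0,0,-0.001,0.001,0.107,0.085],
    [0,0,0,-0.001,0.001,0.107,0.085],
    [0,0,0,-0.001,0.001,0.107,0.06],
    [0,0,0,-0.001,0.001,0.107,0.045],
    [0,0,0,-0.001,0.001,0.107,0.03],
    [0,0,0,-0.001,0.001,0.107,0.03],
    [0,0,0,-0.001,0.001,0.107,0.03],
    [0,0,0,-0.001,0.001,0.107,0.03],
    [0,0,0,-0.001,0.001,0.107,0.03]
  ],
  "force": 40
}}

```text
clock: 3.08
position: [0.4445, 0.3254, 0.1935]
orientation: [[-0.077, 0.997, 0.001], [0.997, 0.077, 0.0], [0.0, 0.001, -1.0]]
ft_force: [-1.2, -1.2, 6.3]
width: 0.0372
```

>>> {"name": "servo_tool", "arguments": {
  "deltas": [
    [0,0,0,0,0,-0.01,0.03],
    [0,0,0,0,0,-0.03,0.03],
    [0,0,0,0,0,-0.06,0.03],
    [0,0,0,0,0,-0.095,0.03],
    [0,0,0,-0.01,0.002,-0.13,0.03],
    [0,0,0,-0.03,0.006,-0.15,0.03],
    [0,0,0,-0.065,0.012,-0.16,0.03],
    [0,0,0,-0.105,0.02,-0.16,0.03],
    [0,0,0,-0.15,0.028,-0.16,0.03],
    [0,0,0,-0.195,0.036,-0.16,0.03],
    [0,0,0,-0.24,0.044,-0.16,0.03],
    [0,0,0,-0.285,0.053,-0.16,0.03],
    [0,0,0,-0.33,0.061,-0.16,0.03],
    [0,0,0,-0.375,0.069,-0.16,0.03],
    [0,0,0,-0.42,0.077,-0.16,0.03],
    [0,0,0,-0.465,0.086,-0.16,0.03],
    [0,0,0,-0.505,0.094,-0.16,0.03],
    [0,0,0,-0.54,0.1,-0.16,0.03],
    [0,0,0,-0.565,0.105,-0.16,0.03],
    [0,0,0,-0.575,0.106,-0.16,0.03]
  ]
}}

```text
clock: 5.58
position: [0.594, -0.2412, 0.3525]
orientation: [[-0.075, 0.997, -0.0], [0.997, 0.075, 0.0], [0.0, -0.0, -1.0]]
ft_force: [0.7, 1.3, -1.8]
width: 0.0374
```

>>> {"name": "servo_tool", "arguments": {
  "deltas": [
    [0,0,0,0,0,0,0.03],
    [0,0,0,0,0,0,0.03],
    [0,0,0,0,0,0,0.03]
  ]
}}

```text
clock: 5.95
position: [0.5941, -0.2388, 0.3528]
orientation: [[-0.078, 0.997, -0.0], [0.997, 0.078, 0.0], [0.0, -0.0, -1.0]]
ft_force: [-0.4, 0.6, -1.6]
width: 0.037
```

```bash
python3 - <<'E'
from h import *
w=snap('wrist','w2');o=bot.get_obs();print(o['clock'],o['position'],o['orientation'],o['width'],w['eye'])
im=cv2.resize(w['image'][:,:,::-1],(800,600),interpolation=3);
s=800/560
def dot(p,c):
    u,v=fpx(w,p); cv2.circle(im,(round((u+.5)*s),round((v+.5)*s)),1,c,-1)
yy=np.array([-.0767,.997]); 
for k,(P,c) in enumerate((((.5950,-.166),(0,0,255)),)):
    for z in(.086,.046):
        for a in np.arange(0,6.28,.3): dot((P[0]+.016*np.cos(a),P[1]+.016*np.sin(a),z),c if z>.05 else (0,255,0))
for p in((.6280,-.0197),(.6291,-.036)): dot((*p,.038),(255,0,255))
cv2.imwrite('pics/w2o.png',im)
E
```

```text
6.0 [ 0.59416345 -0.23891911  0.35281589] [[-7.80358360e-02  9.96950555e-01  1.15116634e-05]
 [ 9.96950551e-01  7.80358347e-02  8.64384944e-05]
 [ 8.52765826e-05  1.82218593e-05 -9.99999996e-01]] 0.037093398521936854 [ 0.58885217 -0.16886651  0.32109063]
```

View pics/w2o.png

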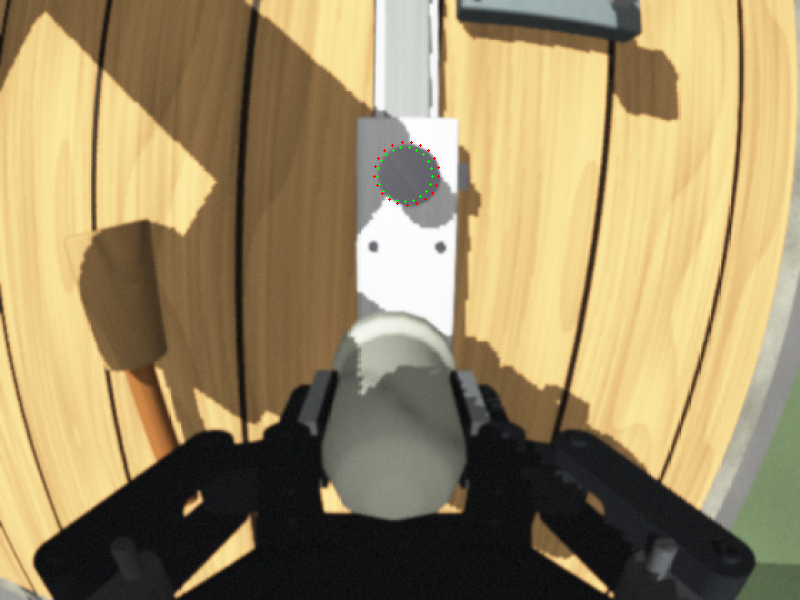

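The predicted rim lies on the post at wrist (407,173), and the model hangs straight between the pads. Moving over the post and stopping about 5 mm above it.

>>> {"name": "servo_tool", "arguments": {
  "deltas": [
    [0,0,0,0.015,0.001,0,0.03],
    [0,0,0,0.035,0.003,0,0.03],
    [0,0,0,0.055,0.005,0.005,0.03],
    [0,0,0,0.068,0.0062,0.015,0.03],
    [0,0,0,0.0728,0.0066,0.03,0.03],
    [0,0,0,0.0728,0.0066,0.045,0.03],
    [0,0,0,0.0728,0.0066,0.058,0.03],
    [0,0,0,0.0728,0.0066,0.066,0.03],
    [0,0,0,0.0728,0.0066,0.068,0.03],
    [0,0,0,0.0728,0.0066,0.068,0.03],
    [0,0,0,0.0728,0.0066,0.068,0.03]
  ]
}}

```text
clock: 7.38
position: [0.5954, -0.167, 0.2854]
orientation: [[-0.077, 0.997, 0.001], [0.997, 0.077, -0.001], [-0.001, 0.001, -1.0]]
ft_force: [-0.3, -0.9, -1.7]
width: 0.037
```

```bash
python3 - <<'E'
from h import *
s=snap('scene','s3');o=bot.get_obs();print(o['clock'],o['position'],o['ft_force'])
print(w2px(s,(.595,-.166,.086)))
u,v=map(int,w2px(s,(.595,-.166,.1)))
im=cv2.resize(s['image'][v-45:v+35,u-50:u+50,::-1],None,fx=7,fy=7,interpolation=3);cv2.imwrite('pics/s3c.png',im)
E
```

```text
7.425 [ 0.59532904 -0.16691878  0.2853381 ] [ 0.36983602  0.79769263 -1.99652616]
(np.float64(214.5266729034875), np.float64(187.76716841782374))
```

View pics/s3c.png

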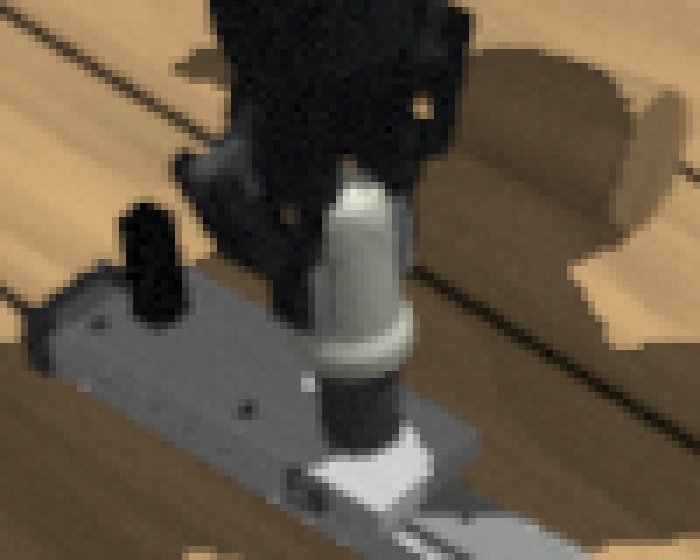

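Foot centred over the post to about 1 mm (foot x≈358, post x≈361 in the crop). Trimming 0.9 mm and lowering slowly.

>>> {"name": "servo_tool", "arguments": {
  "deltas": [
    [0,0,0,0.0009,-0.0004,0.0015,0.03],
    [0,0,0,0.0009,-0.0004,0.003,0.03],
    [0,0,0,0.0009,-0.0004,0.004,0.03],
    [0,0,0,0.0009,-0.0004,0.0045,0.03],
    [0,0,0,0.0009,-0.0004,0.005,0.03],
    [0,0,0,0.0009,-0.0004,0.005,0.03]
  ]
}}

```text
clock: 8.18
position: [0.5946, -0.1659, 0.2797]
orientation: [[-0.077, 0.997, -0.0], [0.997, 0.077, 0.0], [0.0, -0.0, -1.0]]
ft_force: [0.4, 0.2, -2.7]
width: 0.0372
```

>>> {"name": "servo_tool", "arguments": {
  "deltas": [
    [0,0,0,0,0,0.0004,0.03],
    [0,0,0,0,0,0.0008,0.03],
    [0,0,0,0,0,0.0008,0.03]
  ]
}}

```text
clock: 8.55
position: [0.5947, -0.1659, 0.2795]
orientation: [[-0.077, 0.997, 0.0], [0.997, 0.077, -0.0], [-0.0, 0.0, -1.0]]
ft_force: [-1.9, 1.5, 4.4]
width: 0.0373
```

Contact, at about +6 N over the hanging reading. Opening slowly.

>>> {"name": "servo_tool", "arguments": {
  "deltas": [
    [0,0,0,0,0,0,0.037],
    [0,0,0,0,0,0,0.039],
    [0,0,0,0,0,0,0.041],
    [0,0,0,0,0,0,0.044],
    [0,0,0,0,0,0,0.05],
    [0,0,0,0,0,0,0.058],
    [0,0,0,0,0,0,0.067],
    [0,0,0,0,0,0,0.076],
    [0,0,0,0,0,0,0.085],
    [0,0,0,0,0,0,0.085],
    [0,0,0,0,0,-0.01,0.085],
    [0,0,0,0,0,-0.03,0.085],
    [0,0,0,0,0,-0.055,0.085],
    [0,0,0,0,0,-0.08,0.085],
    [0,0,0,0,0,-0.095,0.085],
    [0,0,0,-0.02,0,-0.095,0.085],
    [0,0,0,-0.045,0,-0.095,0.085],
    [0,0,0,-0.07,0,-0.095,0.085],
    [0,0,0,-0.08,0,-0.095,0.085],
    [0,0,0,-0.08,0,-0.095,0.085]
  ]
}}

```text
clock: 11.05
position: [0.6006, -0.247, 0.3731]
orientation: [[-0.075, 0.997, -0.001], [0.997, 0.075, 0.001], [0.001, -0.001, -1.0]]
ft_force: [0.0, 0.3, 0.6]
width: 0.0852
```

>>> {"name": "servo_tool", "arguments": {
  "deltas": [
    [0,0,0,-0.03,0,0,0.085],
    [0,0,0,-0.055,0,0,0.085],
    [0,0,0,-0.06,0,0,0.085],
    [0,0,0,-0.06,0,0,0.085]
  ]
}}

```text
clock: 11.55
position: [0.6054, -0.3054, 0.3736]
orientation: [[-0.076, 0.997, -0.0], [0.997, 0.076, 0.001], [0.001, -0.0, -1.0]]
ft_force: [0.2, 0.4, 0.5]
width: 0.0851
```

```bash
python3 - <<'E'
from h import *
w=snap('wrist','w3');sc=snap('scene','s4');o=bot.get_obs();print(o['clock'],o['position'],o['width'],w['eye'])
im=cv2.resize(w['image'][:,:,::-1],(800,600),interpolation=3);s=800/560
def dot(p,c):
    u,v=fpx(w,p); cv2.circle(im,(round((u+.5)*s),round((v+.5)*s)),1,c,-1)
Y=np.array([-.0767,.997]);X=np.array([.997,.0767]);P=np.array([.595,-.166])
for a in np.arange(0,6.28,.3):
    q=P+[.023*np.cos(a),.023*np.sin(a)]; dot((*q,.096),(0,0,255))
G=P-.11*Y;print('grip',G)
for i in(-1,1):
  for j in(-1,1):
    q=G+.009*(i*X+j*Y);dot((*q,.098),(0,0,255));dot((*q,.046),(0,255,0))
q=cv2.resize(sc['image'][120:230,160:270,::-1],(250,250),interpolation=3)
im[:250,:250]=q
cv2.imwrite('pics/w3o.png',im)
E
```

```text
11.65 [ 0.6054842  -0.30468702  0.3737887 ] 0.0850740586857146 [ 0.60021933 -0.23545043  0.34195093]
grip [ 0.603437 -0.27567 ]
```

View pics/w3o.png

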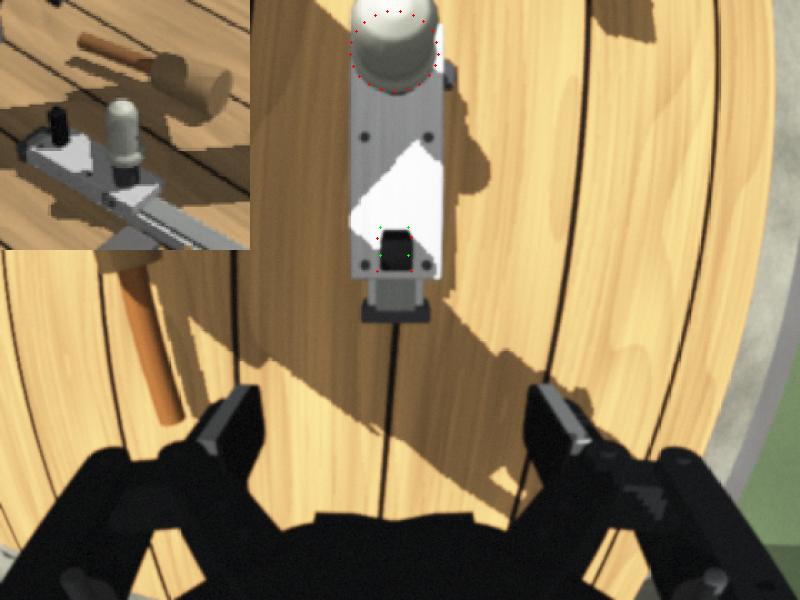

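The model stands centred on the post: ring at wrist (394,52), foot within 1 px. The grip is at (397,250), about 1 mm to +x of my prediction. Descending over the grip.

>>> {"name": "servo_tool", "arguments": {
  "deltas": [
    [0,0,0,0.015,0.0005,0,0.085],
    [0,0,0,0.029,0.001,0.01,0.085],
    [0,0,0,0.029,0.001,0.035,0.085],
    [0,0,0,0.029,0.001,0.065,0.085],
    [0,0,0,0.029,0.001,0.09,0.085],
    [0,0,0,0.029,0.001,0.112,0.085],
    [0,0,0,0.029,0.001,0.127,0.085],
    [0,0,0,0.029,0.001,0.134,0.085],
    [0,0,0,0.029,0.001,0.134,0.07],
    [0,0,0,0.029,0.001,0.134,0.055],
    [0,0,0,0.029,0.001,0.134,0.04],
    [0,0,0,0.029,0.001,0.134,0.032],
    [0,0,0,0.029,0.001,0.134,0.028],
    [0,0,0,0.029,0.001,0.134,0.024],
    [0,0,0,0.029,0.001,0.134,0.022],
    [0,0,0,0.029,0.001,0.134,0.02],
    [0,0,0,0.029,0.001,0.134,0.018],
    [0,0,0,0.029,0.001,0.134,0.014],
    [0,0,0,0.029,0.001,0.134,0.01],
    [0,0,0,0.029,0.001,0.134,0.01]
  ],
  "force": 60
}}

```text
clock: 14.15
position: [0.6043, -0.2765, 0.2401]
orientation: [[-0.077, 0.997, 0.0], [0.997, 0.077, -0.0], [-0.0, 0.0, -1.0]]
ft_force: [-0.1, -0.2, 1.0]
width: 0.017
```

>>> {"name": "servo_tool", "arguments": {
  "deltas": [
    [0,0,0,0,0,0,0.005],
    [0,0,0,0,0,0,0.005],
    [0,0,0,0,0,0,0.005]
  ],
  "force": 60
}}

```text
clock: 14.52
position: [0.6043, -0.2765, 0.24]
orientation: [[-0.077, 0.997, 0.0], [0.997, 0.077, -0.0], [-0.0, 0.0, -1.0]]
ft_force: [1.0, 0.8, 2.5]
width: 0.0171
```

```bash
python3 - <<'E'
from h import *
w=snap('wrist','w4');sc=snap('scene','s5');o=bot.get_obs();print(o['clock'],o['position'],o['width'],o['ft_force'],o['orientation'])
im=cv2.resize(w['image'][:,:,::-1],(800,600),interpolation=3);s=800/560
def dot(p,c):
    u,v=fpx(w,p); print(u,v);cv2.circle(im,(round((u+.5)*s),round((v+.5)*s)),2,c,-1)
for p in((.6275,-.0187),(.6285,-.035)): dot((*p,.04),(255,0,255))
im[:250,:250]=cv2.resize(sc['image'][120:230,160:270,::-1],(250,250),interpolation=3)
cv2.imwrite('pics/w4o.png',im)
E
```

```text
14.625 [ 0.60426232 -0.2765229   0.24003001] 0.01731004546597026 [1.1980958  0.10046907 1.77894152] [[-7.69194158e-02  9.97037275e-01  2.76575677e-04]
 [ 9.97037301e-01  7.69194548e-02 -1.33218000e-04]
 [-1.54097362e-04  2.65509216e-04 -9.99999953e-01]]
342.82785005969487 -142.95974466277022
344.45756850239434 -127.87001022562367
```

View pics/w4o.png

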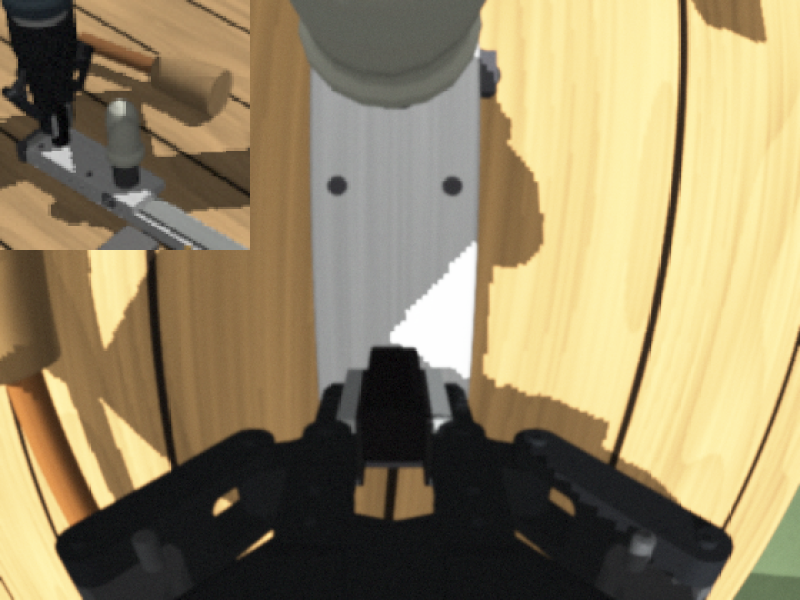

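Grip held (width 17 mm), model upright. Sliding gently to about 35 mm short of the notch.

>>> {"name": "servo_tool", "arguments": {
  "deltas": [
    [0,0,0,0.0005,0,0,0.005],
    [0,0,0,0.0015,0,0,0.005],
    [0,0,0,0.0035,0,0,0.005],
    [0,0,0,0.0065,0,0,0.005],
    [0,0,0,0.0105,0,0,0.005],
    [0,0,0,0.0155,0,0,0.005],
    [0,0,0,0.021,0,0,0.005],
    [0,0,0,0.027,0,0,0.005],
    [0,0,0,0.033,0,0,0.005],
    [0,0,0,0.039,0,0,0.005],
    [0,0,0,0.045,0,0,0.005],
    [0,0,0,0.051,0,0,0.005],
    [0,0,0,0.057,0,0,0.005],
    [0,0,0,0.063,0,0,0.005],
    [0,0,0,0.069,0,0,0.005],
    [0,0,0,0.075,0,0,0.005],
    [0,0,0,0.0805,0,0,0.005],
    [0,0,0,0.0855,0,0,0.005],
    [0,0,0,0.0895,0,0,0.005],
    [0,0,0,0.0925,0,0,0.005]
  ]
}}

```text
clock: 17.12
position: [0.5973, -0.1839, 0.24]
orientation: [[-0.077, 0.997, 0.001], [0.997, 0.077, -0.0], [-0.0, 0.001, -1.0]]
ft_force: [5.8, -1.2, 2.0]
width: 0.0173
```

>>> {"name": "servo_tool", "arguments": {
  "deltas": [
    [0,0,0,0.0025,0,0,0.005],
    [0,0,0,0.0045,0,0,0.005],
    [0,0,0,0.0055,0,0,0.005],
    [0,0,0,0.006,0,0,0.005],
    [0,0,0,0.006,0,0,0.005]
  ]
}}

```text
clock: 17.75
position: [0.5969, -0.178, 0.24]
orientation: [[-0.077, 0.997, 0.001], [0.997, 0.077, -0.0], [-0.0, 0.001, -1.0]]
ft_force: [5.9, -1.0, 2.1]
width: 0.0167
```

```bash
python3 - <<'E'
from h import *
w=snap('wrist','w5');sc=snap('scene','s6');o=bot.get_obs();print(o['clock'],o['position'],o['width'],o['ft_force'])
a=cv2.resize(sc['image'][150:260,180:290,::-1],(440,440),interpolation=3)
b=cv2.resize(w['image'][:220,190:410,::-1],(440,440),interpolation=3)[:,40:400]
cv2.imwrite('pics/c6.png',np.hstack([a,b]))
E
```

```text
17.85 [ 0.59688873 -0.17802461  0.24002548] 0.017191237366440737 [ 5.11863155 -0.58810457  1.15463863]
```

View pics/c6.png

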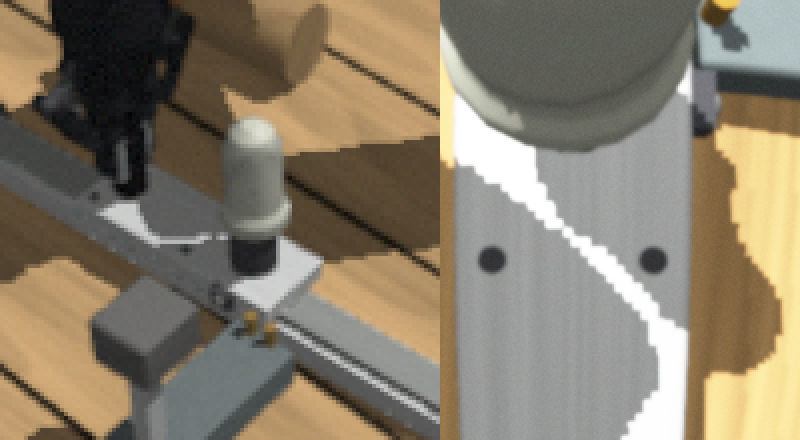

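Model upright; the ball is approaching the first pin at crop (250,323). About 38 mm is left. A lateral load of 6 N has built up along +x, so I ease it with +y while advancing.

>>> {"name": "servo_tool", "arguments": {
  "deltas": [
    [0,0,0,0.001,0.0002,0,0.005],
    [0,0,0,0.003,0.0004,0,0.005],
    [0,0,0,0.006,0.0006,0,0.005],
    [0,0,0,0.009,0.0007,0,0.005],
    [0,0,0,0.012,0.0008,0,0.005],
    [0,0,0,0.0145,0.001,0,0.005],
    [0,0,0,0.0165,0.001,0,0.005],
    [0,0,0,0.018,0.001,0,0.005],
    [0,0,0,0.019,0.001,0,0.005],
    [0,0,0,0.019,0.001,0,0.005]
  ]
}}

```text
clock: 19.1
position: [0.5959, -0.159, 0.24]
orientation: [[-0.077, 0.997, -0.001], [0.997, 0.077, 0.0], [0.0, -0.001, -1.0]]
ft_force: [0.1, -1.5, 4.8]
width: 0.0169
```

>>> {"name": "servo_tool", "arguments": {
  "deltas": [
    [0,0,0,0.0005,0,0,0.005],
    [0,0,0,0.001,0,0,0.005],
    [0,0,0,0.0015,0,0,0.005],
    [0,0,0,0.002,0,0,0.005]
  ]
}}

```text
clock: 19.6
position: [0.5957, -0.1572, 0.24]
orientation: [[-0.077, 0.997, -0.001], [0.997, 0.077, 0.0], [0.0, -0.001, -1.0]]
ft_force: [0.5, -1.1, 5.8]
width: 0.0172
```

>>> {"name": "servo_tool", "arguments": {
  "deltas": [
    [0,0,0,0.0005,0,0,0.005],
    [0,0,0,0.001,0,0,0.005],
    [0,0,0,0.0015,0,0,0.005],
    [0,0,0,0.002,0,0,0.005]
  ]
}}

```text
clock: 20.1
position: [0.5956, -0.1554, 0.24]
orientation: [[-0.077, 0.997, -0.001], [0.997, 0.077, -0.0], [-0.0, -0.001, -1.0]]
ft_force: [0.3, -3.4, 4.0]
width: 0.0172
```

>>> {"name": "servo_tool", "arguments": {
  "deltas": [
    [0,0,0,0.0005,0,0,0.005],
    [0,0,0,0.001,0,0,0.005],
    [0,0,0,0.0015,0,0,0.005],
    [0,0,0,0.002,0,0,0.005]
  ]
}}

```text
clock: 20.6
position: [0.5955, -0.1543, 0.24]
orientation: [[-0.077, 0.997, -0.0], [0.997, 0.077, -0.002], [-0.002, -0.001, -1.0]]
ft_force: [0.5, -6.9, 5.1]
width: 0.017
```

The first pin was met at TCP y≈−0.156, so the notch should be at y≈−0.141, which agrees with the vision. Continuing over the pin.

>>> {"name": "servo_tool", "arguments": {
  "deltas": [
    [0,0,0,0.0006,0,0,0.005],
    [0,0,0,0.0012,0,0,0.005],
    [0,0,0,0.0018,0,0,0.005],
    [0,0,0,0.0024,0,0,0.005],
    [0,0,0,0.003,0,0,0.005]
  ]
}}

```text
clock: 21.22
position: [0.5952, -0.1506, 0.24]
orientation: [[-0.077, 0.997, -0.001], [0.997, 0.077, -0.0], [-0.0, -0.001, -1.0]]
ft_force: [-0.2, -4.2, 6.1]
width: 0.0172
```

>>> {"name": "servo_tool", "arguments": {
  "deltas": [
    [0,0,0,0.0006,0,0,0.005],
    [0,0,0,0.0012,0,0,0.005],
    [0,0,0,0.0018,0,0,0.005],
    [0,0,0,0.0024,0,0,0.005],
    [0,0,0,0.003,0,0,0.005]
  ]
}}

```text
clock: 21.85
position: [0.595, -0.1471, 0.24]
orientation: [[-0.077, 0.997, -0.001], [0.997, 0.077, 0.0], [0.0, -0.001, -1.0]]
ft_force: [-0.7, -1.1, 6.5]
width: 0.0171
```

>>> {"name": "servo_tool", "arguments": {
  "deltas": [
    [0,0,0,0.0005,0,0,0.005],
    [0,0,0,0.001,0,0,0.005],
    [0,0,0,0.0015,0,0,0.005],
    [0,0,0,0.002,0,0,0.005]
  ]
}}

```text
clock: 22.35
position: [0.5948, -0.1447, 0.24]
orientation: [[-0.077, 0.997, -0.001], [0.997, 0.077, 0.001], [0.001, -0.001, -1.0]]
ft_force: [-1.2, 0.1, 7.1]
width: 0.0175
```

>>> {"name": "servo_tool", "arguments": {
  "deltas": [
    [0,0,0,0.0005,0,0,0.005],
    [0,0,0,0.001,0,0,0.005],
    [0,0,0,0.0015,0,0,0.005],
    [0,0,0,0.002,0,0,0.005]
  ]
}}

```text
clock: 22.85
position: [0.5947, -0.1423, 0.24]
orientation: [[-0.077, 0.997, -0.001], [0.997, 0.077, 0.002], [0.002, -0.001, -1.0]]
ft_force: [-1.0, 3.3, 8.6]
width: 0.017
```

Past the crest, and the pull is now +3.3 N towards the notch. Going on in fine steps until it balances.

>>> {"name": "servo_tool", "arguments": {
  "deltas": [
    [0,0,0,0.0004,0,0,0.005],
    [0,0,0,0.0008,0,0,0.005],
    [0,0,0,0.001,0,0,0.005],
    [0,0,0,0.001,0,0,0.005]
  ]
}}

```text
clock: 23.35
position: [0.5946, -0.1416, 0.24]
orientation: [[-0.077, 0.997, -0.001], [0.997, 0.077, 0.001], [0.001, -0.001, -1.0]]
ft_force: [-0.5, 1.4, 6.7]
width: 0.0172
```

>>> {"name": "servo_tool", "arguments": {
  "deltas": [
    [0,0,0,0.0003,0,0,0.005],
    [0,0,0,0.0005,0,0,0.005],
    [0,0,0,0.0005,0,0,0.005]
  ]
}}

```text
clock: 23.72
position: [0.5946, -0.1414, 0.24]
orientation: [[-0.077, 0.997, -0.001], [0.997, 0.077, 0.001], [0.001, -0.001, -1.0]]
ft_force: [-0.5, -0.2, 6.8]
width: 0.0176
```

>>> {"name": "servo_tool", "arguments": {
  "deltas": [
    [0,0,0,0.0003,0,0,0.005],
    [0,0,0,0.0005,0,0,0.005],
    [0,0,0,0.0005,0,0,0.005]
  ]
}}

```text
clock: 24.1
position: [0.5945, -0.1411, 0.24]
orientation: [[-0.077, 0.997, -0.001], [0.997, 0.077, 0.0], [0.0, -0.001, -1.0]]
ft_force: [-0.5, -1.0, 5.3]
width: 0.0174
```

>>> {"name": "servo_tool", "arguments": {
  "deltas": [
    [0,0,0,0.0003,0,0,0.005],
    [0,0,0,0.0006,0,0,0.005],
    [0,0,0,0.0006,0,0,0.005]
  ]
}}

```text
clock: 24.48
position: [0.5945, -0.1405, 0.24]
orientation: [[-0.077, 0.997, -0.001], [0.997, 0.077, 0.0], [0.0, -0.001, -1.0]]
ft_force: [0.4, -1.9, 7.3]
width: 0.0173
```

>>> {"name": "servo_tool", "arguments": {
  "deltas": [
    [0,0,0,0.0003,0,0,0.005],
    [0,0,0,0.0005,0,0,0.005],
    [0,0,0,0.0005,0,0,0.005]
  ]
}}

```text
clock: 24.85
position: [0.5945, -0.14, 0.24]
orientation: [[-0.077, 0.997, -0.001], [0.997, 0.077, 0.0], [0.0, -0.001, -1.0]]
ft_force: [0.7, -1.0, 6.1]
width: 0.0171
```

>>> {"name": "servo_tool", "arguments": {
  "deltas": [
    [0,0,0,0.0003,0,0,0.005],
    [0,0,0,0.0005,0,0,0.005],
    [0,0,0,0.0005,0,0,0.005]
  ]
}}

```text
clock: 25.22
position: [0.5944, -0.1396, 0.24]
orientation: [[-0.077, 0.997, -0.001], [0.997, 0.077, 0.0], [0.0, -0.001, -1.0]]
ft_force: [0.4, -1.7, 6.8]
width: 0.0172
```

```bash
python3 - <<'E'
from h import *
sc=snap('scene','s7');w=snap('wrist','w7');t=snap('top','t7');o=bot.get_obs();print(o['clock'],o['position'],o['ft_force'])
a=cv2.resize(sc['image'][165:255,200:290,::-1],(540,540),interpolation=3)
b=cv2.resize(w['image'][:150,310:370,::-1],(216,540),interpolation=3)
cv2.imwrite('pics/c7.png',np.hstack([a,b]))
E
```

```text
25.375 [ 0.59443559 -0.13961165  0.24000079] [ 0.00811195 -1.38015788  6.53702704]
```

View pics/c7.png

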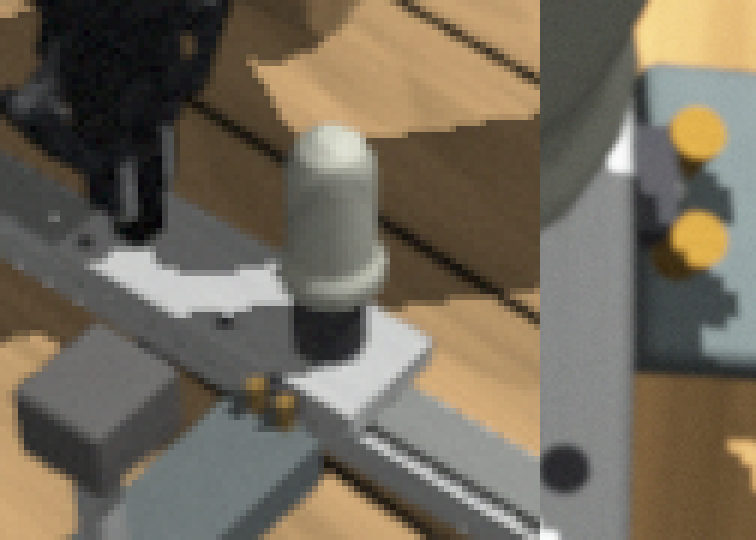

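Ball sits midway between the pins (wrist crop: pins y≈132 and 237, ball y≈183); model upright. One small probe for the second pin, then centring.

>>> {"name": "servo_tool", "arguments": {
  "deltas": [
    [0,0,0,0.0003,0,0,0.005],
    [0,0,0,0.0005,0,0,0.005],
    [0,0,0,0.0005,0,0,0.005]
  ]
}}

```text
clock: 25.75
position: [0.5944, -0.1393, 0.24]
orientation: [[-0.077, 0.997, -0.001], [0.997, 0.077, -0.0], [-0.0, -0.001, -1.0]]
ft_force: [0.7, -3.5, 5.1]
width: 0.0172
```

>>> {"name": "servo_tool", "arguments": {
  "deltas": [
    [0,0,0,-0.0003,0,0,0.005],
    [0,0,0,-0.0006,0,0,0.005],
    [0,0,0,-0.0009,0,0,0.005],
    [0,0,0,-0.001,0,0,0.005],
    [0,0,0,-0.001,0,0,0.005]
  ]
}}

```text
clock: 26.38
position: [0.5944, -0.1397, 0.24]
orientation: [[-0.077, 0.997, -0.001], [0.997, 0.077, 0.001], [0.001, -0.001, -1.0]]
ft_force: [-0.7, 0.2, 7.2]
width: 0.0172
```

>>> {"name": "servo_tool", "arguments": {
  "deltas": [
    [0,0,0,-0.0003,0,0,0.005],
    [0,0,0,-0.0006,0,0,0.005],
    [0,0,0,-0.0008,0,0,0.005],
    [0,0,0,-0.0008,0,0,0.005],
    [0,0,0,-0.0008,0,0,0.005],
    [0,0,0,-0.0008,0,0,0.005]
  ]
}}

```text
clock: 27.12
position: [0.5945, -0.1403, 0.24]
orientation: [[-0.077, 0.997, -0.001], [0.997, 0.077, 0.001], [0.001, -0.001, -1.0]]
ft_force: [-0.4, 1.0, 6.7]
width: 0.0173
```

```bash
python3 - <<'E'
from h import *
w=snap('wrist','w8');sc=snap('scene','s8');o=bot.get_obs();print(o['clock'],o['position'],o['ft_force'],o['width'])
a=cv2.resize(sc['image'][165:255,200:290,::-1],(540,540),interpolation=3)
b=cv2.resize(w['image'][:150,310:370,::-1],(216,540),interpolation=3)
cv2.imwrite('pics/c8.png',np.hstack([a,b]))
E
```

```text
27.225 [ 0.59449735 -0.14027179  0.23997804] [-1.08458159  0.75184145  7.12072213] 0.01733460858253174
```

```bash
python3 - <<'E'
from h import *
a,b=[cv2.imread(f'pics/s{i}.png').astype(int)[180:222,243:268] for i in(7,8)]
print('model patch mean diff',np.abs(a-b).mean())
print(bot.finish_job())
E
```

```text
model patch mean diff 2.5593650793650795
the job is handed in; nothing more can be done
None
```

The model is standing on the post, and the carriage is in its notch at the station by the rail. I handed the job in at about 27 s with the gripper still closed on the square grip.

- **Placing the model:** I took the round stone by its shaft and set it down on the post with a few newtons of contact, then let go. The next picture showed it upright, within about 1 mm of centre.
- **Sliding to the notch:** The first pin pushed back with about 7 N roughly 15 mm short. The carriage was then drawn in at about 3 N. I pushed on until the second pin pushed back with 3.5 N and backed off to mid-play. At hand-in only friction was left along the rail, about 1 N.
- **Last checks:** The last picture I saw, taken about 0.7 mm before the final position, showed the ball midway between the pins and the model upright. I had used up my 12 pictures, so the final position was checked only by the forces and by comparing the model's patch of that image with a new one. The difference was small, 2.6 grey levels.
- **Leftover reading:** A vertical force of about 7 N remained on the tool at the end. It had been there since before the first pin, and I left it alone.

I didn't touch the offcut, scraper or mallet.

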